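# Dip gauge reading at the level tank

## Task

Take the orange-handled dip gauge out of its black stand, push its rod straight down into the guide tube of the small white tank until the brass collar stops on the tube's rim, and press lightly so that you feel it seated. Then draw the rod fully out and present it for reading: hold the gauge level with the rod's tip over the round white reading plate, about 20 cm above the worktop. Finish while still holding it there, keep still, and leave the other things alone.

Things in the scene. Friction and masses are not known exactly. Their poses are not given: they have to be found in the camera images.
- gauge: Dip gauge, 70 g (may differ by a third), 152 mm long, round about its own z axis: steel rod 8 mm thick and 80 mm long with black graduation rings, then a brass collar 32 mm across and 8 mm thick, then an orange round grip 16 mm thick and 64 mm long. Origin at the rod's tip, z along the rod towards the grip. At the start it hangs upright in the black stand, collar on the stand's top, grip up. It can be gripped from any side, upright or with the fingers tilted to it.
- tip (a point): The free end of the gauge's rod (the gauge's origin).
- collar (a point): Centre of the collar's underside, 80 mm above the tip along the gauge's z.
- grip (a point): Middle of the gauge's orange grip, 122 mm above the tip along the gauge's z.
- rest: Black open cage stand for a wide tube, 34 mm across and 92 mm high, fixed; origin under its centre, z up. The gauge's rod hangs down its middle in a 12 mm opening with play; the collar rests on its top, 91 mm above the worktop.
- tank: Small level tank, fixed: black round foot 90 mm across, white round vessel 72 mm across, aluminium lid, and on top an upright steel guide tube 26 mm across. Origin under the foot's centre, z up. The tank is let into the worktop by 0 to 15 mm, differently each time, so its rim stands 100 to 115 mm above the worktop.
- rim (a point): Centre of the guide tube's mouth, 115 mm above the tank's origin. The bore is 14 mm wide and flares to about 20 mm at the mouth (outside 33 mm); it is open for at least 85 mm below the rim, so that the rod goes in to the collar, and the collar stops hard on the rim.
- plate: Round white reading plate with short black strokes and a dark edge, 94 mm across and 6 mm high, fixed on the worktop; origin under its centre, z up.
- tape: Yellow roll of tape lying flat, 81 mm across, 19 mm high; bystander.
- dish: Clear flat round dish with lid, 60 mm across, 14 mm high; bystander.
- syringe: Clear syringe lying down, 101 mm long; bystander.
- vial_black: Glass vial with a black cap, 25 mm across, 49 mm high; bystander.
- vial_red: Glass vial with a red cap, 20 mm across, 41 mm high; bystander.
Not all that is in view belongs to the job. Of the things that look like the gauge, the largest one is meant.

How it is judged:
On the way, in this order (a step that is already met when the one before it is completed fails the run):
1. The gauge, held in the fingers, is pressed (over 2 N) with its collar on the guide tube's rim, upright in the bore (contact force between gauge and the fingers above 1 N and contact force between gauge and tank above 2 N and z of collar in the frame of rim below 0.004 m and horizontal distance between collar and rim below 0.008 m and angle between gauge's own z axis and vertical below 0.14 rad), for 0.2 s.
2. The gauge, held in the fingers, is fully out: its tip stands above the rim (contact force between gauge and the fingers above 1 N and z of tip in the frame of rim above 0.003 m), for 0.1 s.
At the end, for the whole second after the job is handed in: The fingers hold the gauge still (under 30 mm/s, over 1 N), level within 15 degrees, its tip within 47 mm of the reading plate's centre seen from above and 140 to 280 mm above the worktop, its grip over 110 mm up; tank, stand and plate do not touch it (contact force between gauge and the fingers above 1 N and angle between gauge's own z axis and vertical between 1.309 and 1.833 rad and horizontal distance between tip and plate below 0.047 m and height (world z) of tip between 0.14 and 0.28 m and height (world z) of grip above 0.11 m and linear speed of gauge below 0.03 m/s and contact force between gauge and tank below 0.2 N and contact force between gauge and rest below 0.2 N and contact force between gauge and plate below 0.2 N); the arm keeps its last pose, push and grip.
It fails at once if The gauge is forced against the tank with more than 40 N (contact force between gauge and tank above 40 N).
It fails at once if A bystander is moved by more than 20 mm (distance of any of tape, dish, syringe, vial_black, vial_red from where it was at the start of the episode above 0.02 m).
It also fails if it takes over 48 s, if anything falls off the work surface, if the arm or the gripper's body presses on something with over 40 N, if the wrist force passes 120 N, or if a joint passes its speed limit or range.

## Robot

A 7-joint arm with a two-finger parallel gripper is mounted at the origin on a cart in front of the work surface, level with it; the furniture and walls round the work are solid. World frame = base frame: x ahead of the robot, y to its left, z up, the work surface at z = 0. Lengths are in m, angles in rad, forces in N, time in s.
With the tool pointing down it reaches from about 0.4 to 0.9 m from the base axis. Payload 5.5 kg.
Tool frame: the origin (TCP) lies midway between the tips of the shut fingers; the grasp point (between the pads) lies 19 mm behind it (manip.grip_depth is the distance from the TCP to the grasp point, in m); z points along the fingers, x is the direction in which the jaws open and shut, and the axes are right-handed (so a half turn about z gives the same grasp; the last joint's range is limited). The gripper opens to 92 mm and grips with 3 to 60 N. Pads are 19 mm wide; open, the fingers measure 130 mm over their backs; the gripper's body (75 mm by 190 mm) begins 47 mm behind the grasp point.
Start: joints at [-0.871, 0.501, -0.427, 1.55, 0.221, 1.138, -0.21], TCP at [0.275, 0.589, 0.227] pointing down, gripper open.
Joint ranges: [-2.88, 2.88], [-0.31, 2.03], [-1.54, 1.56], [0.2, 2.42], [-1.41, 4.55], [0.19, 2.02], [-2.57, 2.57]. Speed limits (rad/s): [2.57, 2.57, 3.14, 3.14, 3.14, 3.14, 3.14].

## Interface

Orientations are given as a unit quaternion [x, y, z, w].
In Python, from bench import manip, effector, viewer gives the robot as it stands. Calls block until the motion is done:
- manip.move_pose(position, orientation): joint-space move of the TCP to a pose.
- manip.servo_line(position, ori=None, vel=0.15): straight line of the TCP; ori=None keeps the orientation; vel is the mean speed in m/s.
- manip.movej(angles): joint-space move.
- effector.open_jaws() and effector.close(f_grip=None): open the fingers fully, or close them until they stop; f_grip is the grip in N (None keeps the last).
- manip.sleep(seconds).
- manip.solve_ik(position, orientation): joint angles nearest the present ones, or None.
- viewer.get_image(name): name is "scene" or "side" or "wrist"; returns the picture (384x512x3 uint8, red, green, blue); there is no depth.
- viewer.get_calibration(name): a dict with "vfov" (degrees; the focal length in pixels is half the picture's height over the tangent of half this angle, whatever the lens; pixels are square), "cx", "cy" (the principal point, pixels), "dist_coeffs" ([k1, k2, p1, p2, k3] as OpenCV has them; the pictures are not rectified), "eye" and "attitude" of the camera in the world. Camera axes: x right, y down, z forward; pixel columns grow to the right and rows downward; lengths in m; the calibration is good to about 2 mm. A picture is of the moment at which its call begins: read the wrist's pose just before it. get_calibration takes no time and is no camera call; for the wrist camera it gives the pose at the moment of the call.
A pose or a line that the arm cannot do raises manip.PlanningError and nothing moves.
- manip.hand_in(): hands the job in, once; it reports no verdict.
Readings, each from a call of its own:
- manip.current_clock(): time.
- manip.current_q(): joint angles.
- manip.current_joint_velocities(): joint speeds.
- manip.current_tau(): joint torques, N m.
- manip.current_tool_pos(): TCP position.
- manip.current_tcp_rot(): TCP orientation.
- manip.current_force(): force on the tool from outside, world axes, zero at the start.
- manip.current_wrist_torque(): the same for the moment, N m.
- manip.current_finger_gap(): finger opening in m.
Only numpy, scipy, OpenCV 4.12 (cv2) and the standard library are available. Lean on these libraries where they do the work, as an engineer would, in place of code of your own. Each camera call takes 0.05 s, during which the arm holds its last target.

## Working session

There is one attempt and no reset: what is moved stays moved. The work goes in short steps, each a Python script; the robot and the scene stay as the last script left them, time stands still between calls to the robot, and variables do not carry over. Pictures are saved under pics/ and viewed, and the job is handed in when it is done.

```bash
mkdir -p pics; ls
python3 - <<'E'
from bench import manip, effector, viewer
import cv2
for n in ["scene","side","wrist"]:
    im=viewer.get_image(n); cv2.imwrite(f"pics/{n}0.png",im[:,:,::-1]); print(n,viewer.get_calibration(n))
print(manip.current_clock(),manip.current_tool_pos(),manip.current_tcp_rot(),manip.grip_depth,manip.current_force())
E
```

```text
pics
scene {'vfov': 52.916577160788535, 'cx': 252.20857438322645, 'cy': 182.79035741138568, 'dist_coeffs': array([-0.13357454,  0.        ,  0.        ,  0.        ,  0.        ]), 'eye': array([ 0.17988459, -0.38892484,  0.78090168]), 'attitude': array([ 0.90228153, -0.27417184,  0.09134645, -0.31995887])}
side {'vfov': 42.81319443074377, 'cx': 251.3251661805097, 'cy': 194.13772596537333, 'dist_coeffs': array([-0.05155659,  0.        ,  0.        ,  0.        ,  0.        ]), 'eye': array([0.2543042 , 1.00350775, 0.69745658]), 'attitude': array([-0.10725916,  0.86711811, -0.48390181,  0.04940344])}
wrist {'vfov': 67.25393065691097, 'cx': 260.7068748204111, 'cy': 189.35650861522444, 'dist_coeffs': array([-0.01584518,  0.        ,  0.        ,  0.        ,  0.        ]), 'eye': array([0.20513175, 0.62161905, 0.3849093 ]), 'attitude': array([0.83432118, 0.53185782, 0.07733137, 0.12270001])}
0.15 [0.27476577 0.58850364 0.22593848] [ 8.43504897e-01  5.37120992e-01 -6.38246573e-04  3.47432845e-04] 0.0188 [-0.24074205  0.43023307  0.0008134 ]
```

View pics/scene0.png

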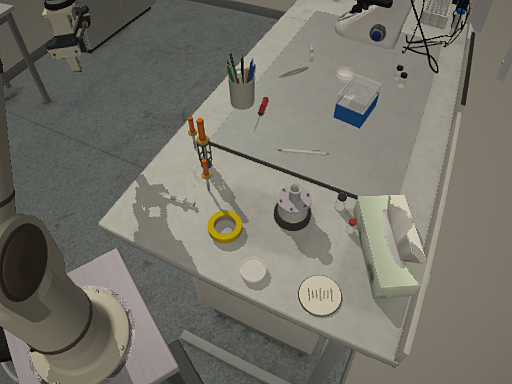

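View pics/side0.png

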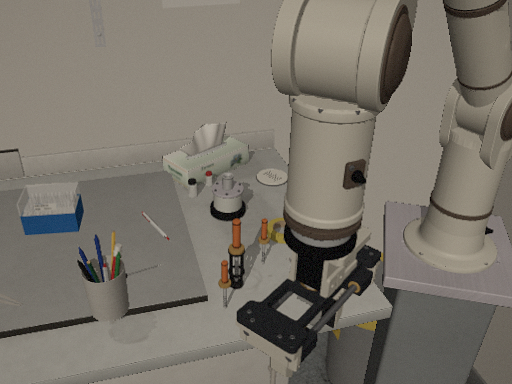

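View pics/wrist0.png

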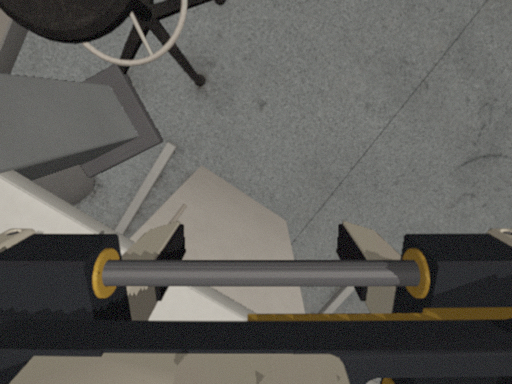

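Candidates for the gauge, by scene pixel: the tall one in the black cage at (201,130), a small one at (192,125) and a small one at (205,170). In the side view these are (236,235), (225,275) and (264,230). The tall one in the cage fits the description, so I'll check it in crops.

```bash
cat > h.py <<'E'
import numpy as np, cv2
from scipy.spatial.transform import Rotation as R
from bench import manip, effector, viewer
def K(c):
    f=192/np.tan(np.radians(c["vfov"])/2); return np.array([[f,0,c["cx"]],[0,f,c["cy"]],[0,0,1]])
def ray(c,p):
    u=cv2.undistortPoints(np.array([[p]],float),K(c),c["dist_coeffs"])[0,0]
    d=R.from_quat(c["attitude"]).apply([u[0],u[1],1]); return c["eye"],d/np.linalg.norm(d)
def atz(c,p,z):
    o,d=ray(c,p); return o+d*(z-o[2])/d[2]
def proj(c,P):
    Rm=R.from_quat(c["attitude"]).inv().as_matrix(); P=np.atleast_2d(np.array(P,float))
    return cv2.projectPoints(P,cv2.Rodrigues(Rm)[0],-Rm@c["eye"],K(c),c["dist_coeffs"])[0][:,0]
def tri(obs):
    A=np.zeros((3,3));b=np.zeros(3)
    for c,p in obs:
        o,d=ray(c,p);M=np.eye(3)-np.outer(d,d);A+=M;b+=M@o
    return np.linalg.solve(A,b)
def crop(im,x0,y0,w,h,s,name):
    cv2.imwrite(name,cv2.resize(im[y0:y0+h,x0:x0+w,::-1],None,fx=s,fy=s,interpolation=cv2.INTER_CUBIC))
E
python3 - <<'E'
import cv2
from h import crop
a=cv2.imread("pics/scene0.png")[:,:,::-1];b=cv2.imread("pics/side0.png")[:,:,::-1]
crop(a,170,105,60,80,7,"pics/c1.png");crop(b,205,210,80,100,6,"pics/c2.png")
crop(a,240,170,110,150,4,"pics/c3.png");crop(b,170,150,130,80,6,"pics/c4.png")
E
```

```text
(no output)
```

View pics/c1.png

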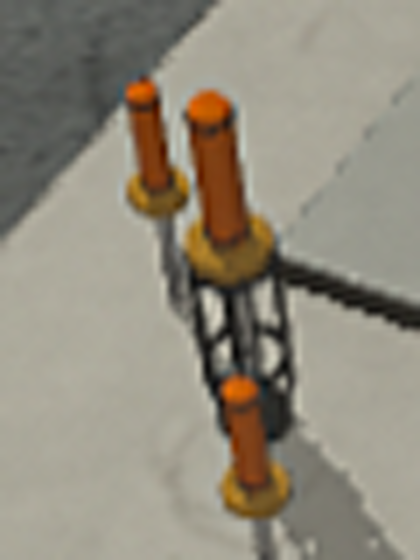

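View pics/c2.png

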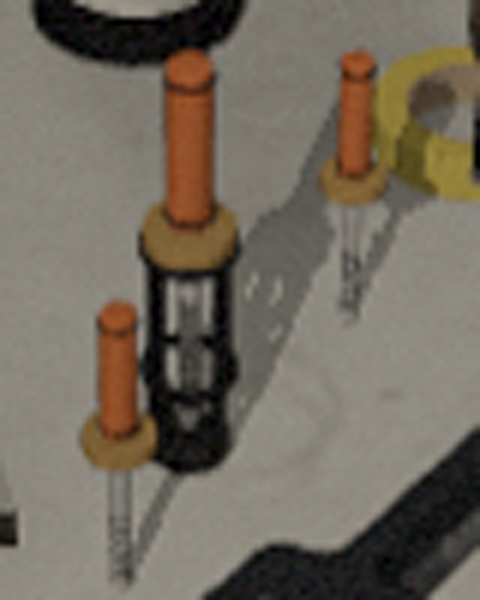

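View pics/c3.png

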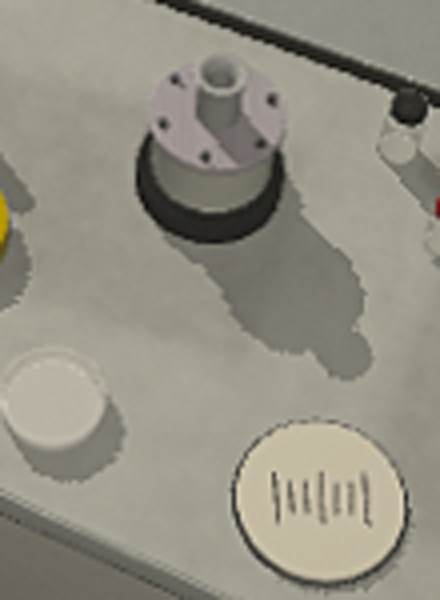

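View pics/c4.png

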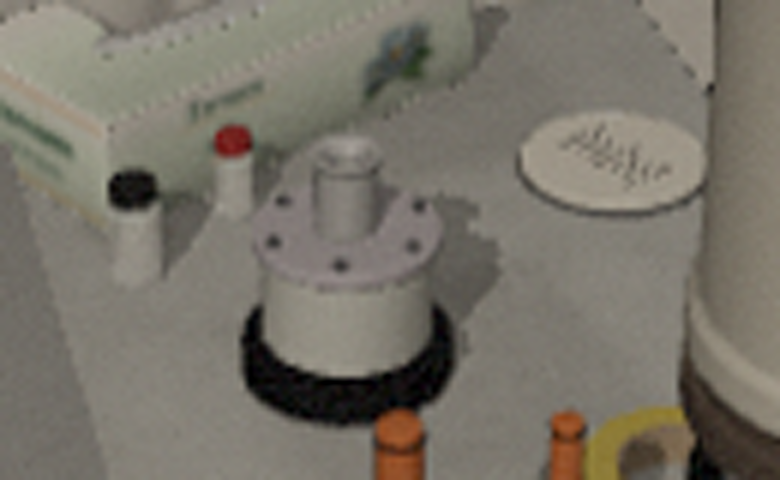

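Run:
```python
from h import *
np.set_printoptions(precision=4,suppress=True)
s=viewer.get_calibration("scene");d=viewer.get_calibration("side")
def P(x,y,k,ox,oy): return ((x+.5)/k-.5+ox,(y+.5)/k-.5+oy)
def both(n,a,b,z=None):
    t=tri([(s,a),(d,b)]);print(n,t,"resid",proj(s,t)[0]-a,proj(d,t)[0]-b, (atz(s,a,z),atz(d,b,z)) if z else "")
both("gaugetop",P(211,105,7,170,105),P(190,68,6,205,210),.163)
both("collar",P(231,240,7,170,105),P(189,232,6,205,210),.099)
both("A top",P(142,91,7,170,105),P(117,316,6,205,210))
both("B top",P(239,389,7,170,105),P(357,65,6,205,210))
both("rim",P(221,75,4,240,170),P(347,154,6,170,150))
both("plate",P(321,500,4,240,170),P(613,160,6,170,150),.006)
both("vialblack",P(409,104,4,240,170),P(133,186,6,170,150))
both("tape",(225,226),(285,232),.015)
both("foot",P(210,190,4,240,170),P(348,360,6,170,150))
```

```text
gaugetop [0.4529 0.2625 0.162 ] resid [-0.2791  0.2225] [-0.3969 -0.2083] (array([0.4534, 0.2617, 0.163 ]), array([0.4516, 0.2644, 0.163 ]))
collar [0.453  0.2632 0.0966] resid [-0.2879  0.2181] [-0.4136 -0.2035] (array([0.453 , 0.2611, 0.099 ]), array([0.4513, 0.2666, 0.099 ]))
A top [0.4566 0.3329 0.1158] resid [-0.0765  0.0589] [-0.1215 -0.061 ] 
B top [0.4141 0.1818 0.1155] resid [-0.1137  0.0816] [-0.1433 -0.0646] 
rim [0.5445 0.0021 0.1053] resid [-0.1108  0.0984] [-0.1144 -0.0715] 
plate [ 0.4699 -0.1968  0.0041] resid [ 0.0385 -0.0299] [0.0325 0.0157] (array([ 0.4691, -0.1973,  0.006 ]), array([ 0.4694, -0.1935,  0.006 ]))
vialblack [ 0.6559 -0.0448  0.0469] resid [-0.1272  0.1216] [-0.13  -0.093] 
tape [0.3885 0.0616 0.0068] resid [-1.1958  0.7978] [-1.3259 -0.5206] (array([0.3897, 0.0571, 0.015 ]), array([0.3835, 0.074 , 0.015 ]))
foot [ 0.5444 -0.0032 -0.    ] resid [ 0.6078 -0.5074] [0.6556 0.3646]
```

Run:
```python
from h import *
np.set_printoptions(precision=3,suppress=True)
G=np.array([.453,.2625]);RIM=np.array([.5445,.002,.105]);PL=np.array([.4695,-.196])
def ori(zt,roll):
    zt=np.array(zt)/np.linalg.norm(zt); h=np.cross(zt,[0,0,1]) if abs(zt[2])<.9 else np.array([1.,0,0])
    h-=zt*(h@zt);h/=np.linalg.norm(h);y=np.cross(zt,h)
    x=np.cos(roll)*h+np.sin(roll)*y
    return R.from_matrix(np.c_[x,np.cross(zt,x),zt]).as_quat()
t0=manip.current_clock()
print("top-down")
for yaw in range(-90,90,30):
    o=ori([0,0,-1],np.radians(yaw)); print(yaw,[manip.solve_ik([*G,.126],o),manip.solve_ik([RIM[0],RIM[1],.15],o),manip.solve_ik([RIM[0],RIM[1],.3],o)])
print("level")
for psi in range(-180,180,20):
  for dip in (0,12):
    for r in range(0,360,45):
        p=np.radians(psi);e=np.radians(dip);z=np.array([np.cos(p)*np.cos(e),np.sin(p)*np.cos(e),-np.sin(e)])
        tip=np.array([*PL,.2]); tcp=tip-z*(.135-.0188)
        q=manip.solve_ik(tcp,ori(z,np.radians(r)))
        if q is not None: print(psi,dip,r,np.array(q))
print(manip.current_clock()-t0)
```

```text
top-down
-90 [array([-0.222,  0.408, -0.431,  1.954,  0.227,  0.826,  0.795]), array([ 0.124,  0.382, -0.217,  1.893,  0.105,  0.877,  1.426]), array([ 0.082,  0.22 , -0.159,  1.737,  0.037,  1.188,  1.484])]
-60 [array([-0.295,  0.396, -0.34 ,  1.957,  0.177,  0.818,  0.315]), array([ 0.044,  0.376, -0.119,  1.896,  0.057,  0.873,  0.944]), array([ 0.013,  0.216, -0.078,  1.739,  0.018,  1.187,  0.978])]
-30 [array([-0.377,  0.385, -0.24 ,  1.959,  0.124,  0.811, -0.162]), array([-0.033,  0.373, -0.025,  1.899,  0.012,  0.87 ,  0.46 ]), array([-0.049,  0.215, -0.005,  1.741,  0.001,  1.186,  0.47 ])]
0 [array([-0.461,  0.378, -0.139,  1.962,  0.071,  0.806, -0.64 ]), array([-0.093,  0.373,  0.049,  1.901, -0.023,  0.869, -0.032]), array([-0.097,  0.214,  0.052,  1.743, -0.012,  1.185, -0.042])]
30 [array([-0.552,  0.374, -0.029,  1.965,  0.015,  0.802, -1.113]), array([-0.15 ,  0.374,  0.118,  1.903, -0.057,  0.868, -0.527]), array([-0.142,  0.214,  0.105,  1.745, -0.024,  1.185, -0.555])]
60 [array([-0.64 ,  0.374,  0.076,  1.968, -0.039,  0.8  , -1.589]), array([-0.203,  0.376,  0
[... 7137 characters left out ...]
207  1.267 -0.767  2.001 -2.198]
80 0 225 [ 1.635  1.719 -1.486  1.244  0.14   1.772  2.486]
80 0 270 [ 1.28   1.206 -0.471  1.26  -0.616  1.909  2.381]
80 0 315 [ 1.283  1.208 -0.478  1.259 -0.612  1.907  1.592]
80 12 0 [ 0.978  0.99   0.042  1.343 -0.816  1.975  1.031]
80 12 45 [ 0.994  0.989  0.015  1.342 -0.803  1.965  0.234]
80 12 90 [ 0.994  0.989  0.015  1.342 -0.803  1.965 -0.552]
80 12 135 [ 0.994  0.989  0.015  1.342 -0.803  1.965 -1.337]
80 12 180 [ 0.994  0.989  0.015  1.342 -0.803  1.965 -2.123]
80 12 225 [ 1.648  1.563 -1.484  1.312  0.194  1.712  2.471]
80 12 270 [ 1.479  1.185 -0.869  1.319 -0.298  1.719  2.133]
80 12 315 [ 1.188  1.014 -0.312  1.333 -0.639  1.855  1.657]
0.0
```

The crops confirm it: the tall thick gauge in the cage is the target, and the two small ones beside it are decoys. Next I grasp it from above with the jaws along x.

Run:
```python
from h import *
np.set_printoptions(precision=4,suppress=True)
o=[1,0,0,0]
manip.move_pose([.453,.2628,.26],o)
print(manip.current_clock(),manip.current_q())
for n in ["scene","side","wrist"]:
    cv2.imwrite(f"pics/{n}1.png",viewer.get_image(n)[:,:,::-1])
print(manip.current_tool_pos(),manip.current_tcp_rot())
w=viewer.get_calibration("wrist");print(proj(w,[[.453,.2628,.163],[.453,.2628,.099]]))
```

```text
1.5417 [-0.4441  0.2159 -0.1573  1.8355  0.0367  1.0929 -0.611 ]
[0.4523 0.2644 0.2597] [ 1.      0.0016 -0.0003 -0.0001]
[[260.8007 192.2575]
 [260.7954 175.6281]]
```

View pics/wrist1.png

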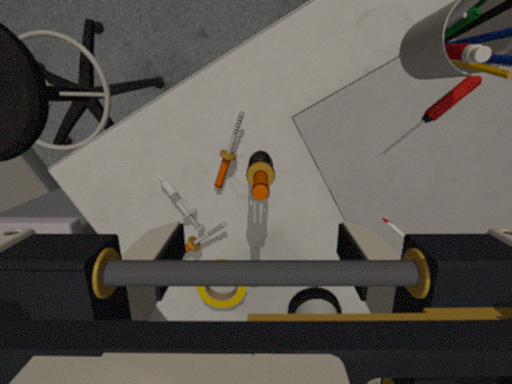

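View pics/scene1.png

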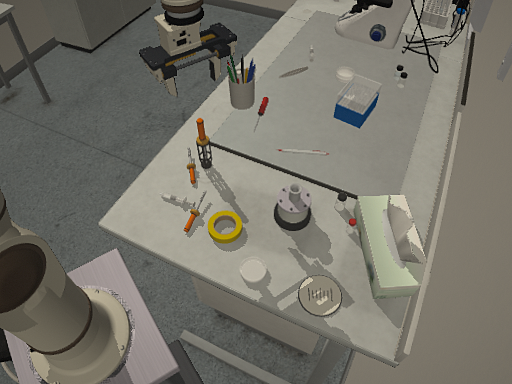

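The wrist view shows the grip's end at (261,192), matching the prediction of (261,192). The two decoys have toppled on their own and lie flat, clear of the path. Descending to grasp.

Run:
```python
from h import *
np.set_printoptions(precision=4,suppress=True)
print(manip.current_tool_pos(),manip.current_force())
manip.servo_line([.453,.2628,.130],vel=.1)
print(manip.current_tool_pos(),manip.current_force())
effector.close(f_grip=40)
print(manip.current_tool_pos(),manip.current_force(),manip.current_finger_gap())
manip.servo_line([.453,.2628,.30],vel=.12)
manip.sleep(.2)
print(manip.current_clock(),manip.current_tool_pos(),manip.current_tcp_rot(),manip.current_force(),manip.current_finger_gap())
for n in ["scene","side","wrist"]:
    cv2.imwrite(f"pics/{n}2.png",viewer.get_image(n)[:,:,::-1])
```

```text
[0.4523 0.2644 0.2597] [-0.3872 -0.1355 -0.3743]
[0.4535 0.2631 0.1306] [ 0.3346 -0.4002  0.3277]
[0.4529 0.2628 0.1299] [-0.2377  0.1019 -0.6916] 0.015260217413510087
6.0833 [0.4528 0.2627 0.2994] [ 1.      0.     -0.0005  0.0003] [ 0.2207 -0.0164 -0.902 ] 0.015069423456495578
```

View pics/side2.png

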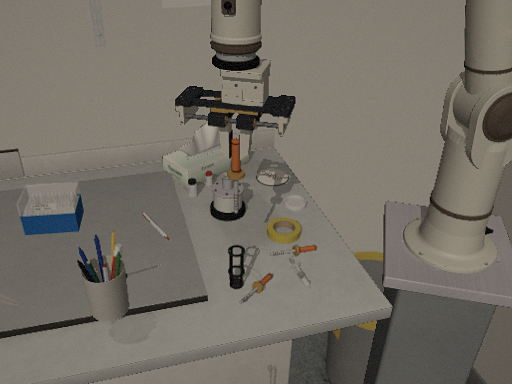

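View pics/scene2.png

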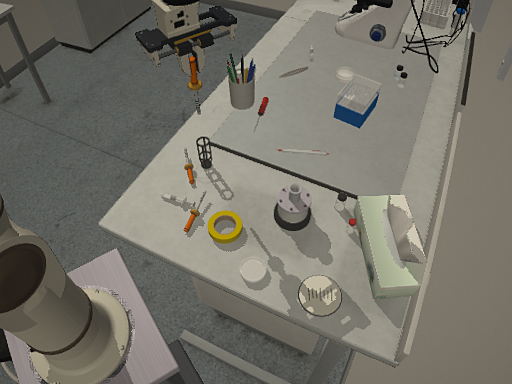

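The gauge is held and clear of the stand. I'll move it above the tube and check the alignment there.

Run:
```python
from h import *
np.set_printoptions(precision=4,suppress=True)
manip.servo_line([.5445,.002,.30],vel=.18)
manip.servo_line([.5445,.002,.243],vel=.1)
manip.sleep(.2)
print(manip.current_clock(),manip.current_tool_pos(),manip.current_tcp_rot(),manip.current_force())
a=viewer.get_image("scene");b=viewer.get_image("side");w=viewer.get_image("wrist")
for n,i in zip(("scene","side","wrist"),(a,b,w)): cv2.imwrite(f"pics/{n}3.png",i[:,:,::-1])
crop(a,250,100,90,130,5,"pics/c5.png");crop(b,185,100,90,120,5,"pics/c6.png")
```

```text
8.8333 [0.545  0.002  0.2438] [ 1.      0.      0.0008 -0.    ] [ 0.1985 -0.5111 -0.5876]
```

View pics/c5.png

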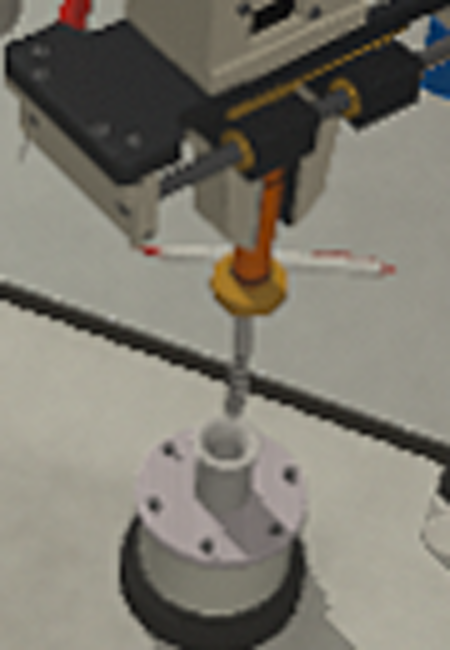

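View pics/c6.png

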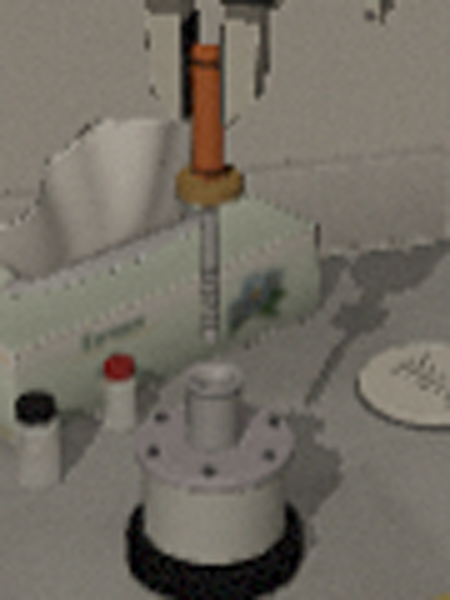

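View pics/wrist3.png

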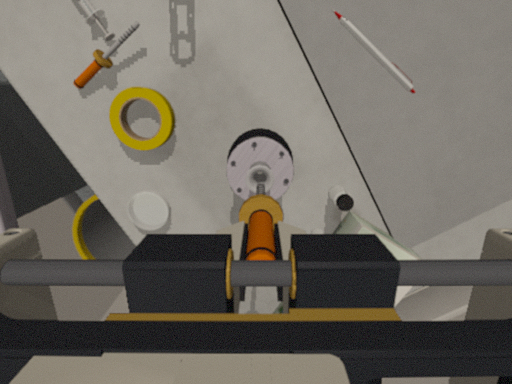

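Run:
```python
from h import *
np.set_printoptions(precision=4,suppress=True)
s=viewer.get_calibration("scene");d=viewer.get_calibration("side")
def P(x,y,k,ox,oy): return ((x+.5)/k-.5+ox,(y+.5)/k-.5+oy)
for n,a,b in [("tip",(233,411),(211,337)),("rim",(227,443),(215,378)),("griptop?",(248,283),(210,185))]:
    a=P(*a,5,250,100);b=P(*b,5,185,100);t=tri([(s,a),(d,b)]);print(n,t,proj(s,t)[0]-a,proj(d,t)[0]-b)
```

```text
tip [0.5459 0.0018 0.1279] [-0.0876  0.0793] [-0.0894 -0.0576]
rim [0.5444 0.002  0.1057] [-0.2424  0.2152] [-0.2499 -0.1564]
griptop? [0.5458 0.0024 0.2092] [-0.186   0.1814] [-0.1821 -0.1315]
```

The tip is 1.5 mm off in x; I'll correct that and descend, watching the force.

Run:
```python
from h import *
np.set_printoptions(precision=4,suppress=True)
x,y=.5432,.002
manip.servo_line([x,y,.235],vel=.08)
z=.215
while z>.134:
    manip.servo_line([x,y,z],vel=.06); f=manip.current_force()
    print(round(manip.current_clock(),2),z,manip.current_tool_pos(),f)
    if f[2]>6 or np.hypot(*f[:2])>8: break
    z-= .02 if z>.175 else (.008 if z>.159 else .0015)
manip.sleep(.3)
print(manip.current_clock(),manip.current_tool_pos(),manip.current_force(),manip.current_finger_gap())
```

```text
9.72 0.215 [0.5429 0.002  0.2145] [ 0.3142  0.433  -0.8977]
10.2 0.195 [0.5429 0.002  0.1945] [-0.1218 -0.0789  0.4097]
10.68 0.17500000000000002 [0.5428 0.002  0.1745] [ 0.6938  0.3982 -0.6202]
11.17 0.15500000000000003 [0.5428 0.002  0.1545] [ 1.0131 -0.3614 -0.9326]
11.42 0.15350000000000003 [0.5434 0.002  0.1537] [-0.4684 -0.614  -0.5782]
11.67 0.15200000000000002 [0.5432 0.002  0.152 ] [-0.3778  0.2462 -0.985 ]
11.92 0.15050000000000002 [0.5431 0.002  0.1504] [-0.2226 -0.9605 -0.5702]
12.17 0.14900000000000002 [0.5431 0.002  0.1489] [ 0.0923 -0.2938 -1.0795]
12.42 0.14750000000000002 [0.5431 0.002  0.1474] [-0.4435 -0.1958 -0.5383]
12.67 0.14600000000000002 [0.5431 0.002  0.1459] [-0.1476 -0.1751 -1.2501]
12.92 0.14450000000000002 [0.5435 0.002  0.1452] [-1.6996 -0.2339  5.3219]
13.17 0.14300000000000002 [0.5437 0.0019 0.1451] [-5.6302 -0.5413 16.5173]
13.4667 [0.5437 0.002  0.1451] [-6.2603 -0.2559 17.0328] 0.01546787317686838
```

Run:
```python
from h import *
a=viewer.get_image("scene");b=viewer.get_image("side")
crop(a,250,120,90,110,4,"pics/c7.png");crop(b,185,110,90,110,4,"pics/c8.png")
i=np.hstack([cv2.imread("pics/c7.png"),cv2.imread("pics/c8.png")]);cv2.imwrite("pics/c78.png",i)
```

```text
(no output)
```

View pics/c78.png

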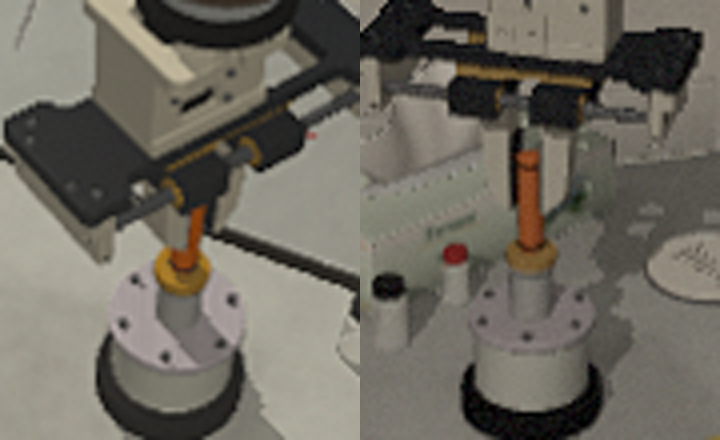

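The collar sits flat on the rim in both views and I feel 17 N. Now I draw the rod out, then rotate the gauge level over the plate.

Run:
```python
from h import *
np.set_printoptions(precision=4,suppress=True)
manip.servo_line([.5435,.002,.30],vel=.12)
print(manip.current_clock(),manip.current_force(),manip.current_finger_gap())
e=np.radians(5);z=np.array([0,-np.cos(e),-np.sin(e)]);x=np.array([1,0,0.])
o=R.from_matrix(np.c_[x,np.cross(z,x),z]).as_quat()
tcp=np.array([.4695,-.1955,.21])-z*.119
print(tcp,o,manip.solve_ik(tcp,o))
manip.servo_line([.51,.0,.36],vel=.12)
try: manip.servo_line(tcp,ori=o,vel=.05)
except manip.PlanningError as ex:
    print("line failed",ex); manip.move_pose(tcp,o)
manip.sleep(.5)
print(manip.current_clock(),manip.current_q(),manip.current_tool_pos(),manip.current_tcp_rot(),manip.current_force(),manip.current_finger_gap())
for n in ["scene","side"]: cv2.imwrite(f"pics/{n}4.png",viewer.get_image(n)[:,:,::-1])
```

```text
15.025 [-1.0874  0.4363 -1.0526] 0.014898724404033496
[ 0.4695 -0.077   0.2204] [0.7373 0.     0.     0.6756] [-0.6134  0.8282  0.0233  1.9311  0.9745  1.6863 -1.2455]
19.6917 [-0.6467  0.8295  0.0648  1.9324  0.9596  1.6636 -1.2317] [ 0.4695 -0.077   0.2204] [ 0.7373 -0.     -0.      0.6756] [ 0.1856 -0.4677 -0.6988] 0.015153918917614806
```

View pics/scene4.png

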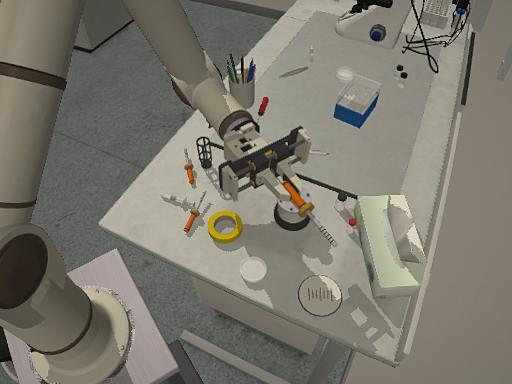

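View pics/side4.png

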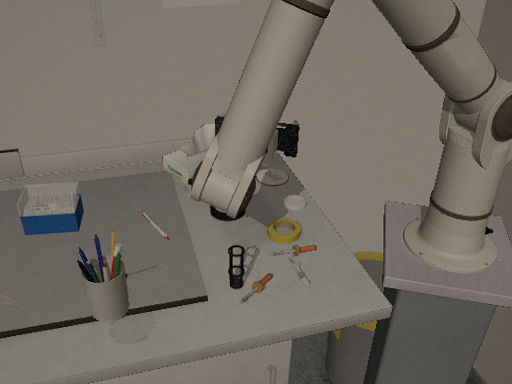

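Run:
```python
from h import *
np.set_printoptions(precision=4,suppress=True)
s=viewer.get_calibration("scene");e=np.radians(5);z=np.array([0,-np.cos(e),-np.sin(e)]);t=manip.current_tool_pos()
print("pred tip,collar",proj(s,[t+z*.119,t+z*.039]))
a=viewer.get_image("scene");crop(a,260,160,100,100,6,"pics/c9.png")
print(manip.current_clock(),manip.current_finger_gap())
```

```text
pred tip,collar [[335.2772 246.2268]
 [306.4315 211.7635]]
19.8417 0.01520173506123394
```

View pics/c9.png

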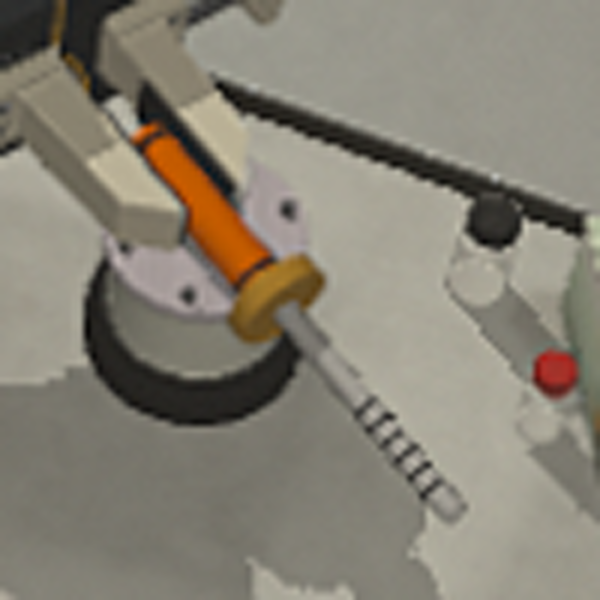

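The tip appears at (335.8,245.3) against a predicted (335.3,246.2), so it is within about 1 px of the pose I wanted. The vials are undisturbed. Handing in.

```bash
python3 -c "
from bench import manip
manip.hand_in();print(manip.current_clock(),manip.current_joint_velocities().round(3),manip.current_finger_gap())"
```

```text
the job is handed in; nothing more can be done
the job is handed in; nothing more can be done
```

I took the large gauge from its stand, pushed it into the tank tube until the collar stopped on the rim, drew it fully out and handed in at about 20 s. I was still holding it nearly level over the reading plate.

- **Seating:** the collar stopped at the height expected from the images. The wrist felt about 17 N for 0.3 s or more, and both camera views showed the collar flat on the rim.
- **Final pose:** the tip was within about 1 px of its predicted place in the scene view, over the plate's centre and about 0.21 m up. The gauge dipped about 5°, and the finger gap was a steady 15 mm.
- **Not fully checked:** the arm blocked the side view of the gauge at the end, so the final check used only the scene camera and the joint readings. My last reading after handing in was refused, as the job was already closed.
- **Bystanders:** I saw no listed bystander move in the pictures. The two small look-alike gauges tipped over by themselves before I touched anything.

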